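# Eject a type block and stop it in the chute

### The arm

A 6-joint arm with a two-finger parallel gripper is mounted at the origin on a cart in front of the work surface, level with it; the furniture and walls round the work are solid. World frame = base frame: x ahead of the robot, y to its left, z up, the work surface at z = 0. Lengths are in m, angles in rad, forces in N, time in s.
With the tool pointing down it reaches from about 0.35 to 0.875 m from the base axis. Payload 4.2 kg.
Tool frame: the origin (TCP) lies where the fingers leave the gripper's body, on its centre line; the fingertips stand 70 mm ahead of it and the grasp point (between the pads) lies bot.hold_point_z ahead of it (bot.hold_point_z is the distance from the TCP to the grasp point, in m); z points along the fingers, y is the line along which they close (so a half turn about z gives the same grasp; the last joint's range is limited). The gripper opens to 87 mm and grips with 3 to 60 N. Pads are 19 mm wide; open, the fingers measure 117 mm over their backs; the gripper's body (75 mm by 190 mm) begins 51 mm behind the grasp point.
Start: joints at [-1.011, 0.385, 0.008, 0, -1.194, -0.259], TCP at [0.185, -0.597, 0.292] pointing down, gripper open.
Joint ranges: [-3.14, 3.14], [-1.21, 2.06], [-1.07, 1.41], [-3.16, 2.05], [-2.99, -0.16], [-3.1, 3.1]. Speed limits (rad/s): [2.79, 2.79, 3.14, 3.14, 3.14, 3.14].

### API

Orientations are given as a 3x3 rotation matrix whose columns are the frame's x, y, z axes.
In Python, from plant import read_state, cams, workorder, bot gives the robot as it stands. The module is installed in compiled form; this text tells all that it offers.
- The arm moves only by the tool arm_command, never from a script. Its argument "series" is a list of rows, each a list of 3 entries, a list of its own where there are three numbers: the closure, from 0 (fully open) to 1 (shut), then the shift along the tool's x, y, z in mm, then the turn about the tool's z in rad. A call has 1 to 10 rows; each row is the pose to reach, as a shift and turn from the pose commanded when the call began, along the tool's axes at that moment; what a row does not reach only later rows make up. A row lasts 1/10 s, in which the tool goes at most 50 mm and 8.59 degrees, less where a joint would pass 70% of its speed; a pose out of reach is approached as far as the arm can. A call with a gripper value outside its range is refused whole. The fingers move at their own pace and stop on an object; "grip_force" is the grip in N (left out, the last holds). Time passes only in rows, so rows that repeat a pose let the fingers close. It gives the time, the measured TCP pose, the force, the opening and the grip force at its end, in the units of the state.
- read_state(): the state, without advancing time (a new reading comes with each control period).
- cams.capture(name): name is "side" or "top" or "wrist"; returns a dict with "frame" (420x560x3 uint8, red, green, blue), "K" (3x3 intrinsics, pixels), "position" and "attitude" of the camera in the world. Camera axes: x right, y down, z forward; pixel columns grow to the right and rows downward; lengths in m; the calibration is good to about 2 mm. A picture is of the moment at which its call begins. There is no depth.
- workorder.job_done(): hands the job in; it is judged then, once.
The state is a dict: "t": time; "joints": joint angles; "joint_velocities": joint speeds; "joint_efforts": joint torques, N m; "tool_pos": TCP position; "eef_rot": TCP orientation; "ft_force": force on the tool from outside, world axes, zero at the start; "ft_torque": the same for the moment, N m; "finger_gap": finger opening in m; "grip_force": force on a finger pad.
Only numpy, scipy, OpenCV 4.12 (cv2) and the standard library are available. Lean on these libraries where they do the work, as an engineer would, in place of code of your own. Each camera call takes 0.05 s, during which the arm holds its last target. There are 200 camera calls.

### The job

With one fingertip press the ribbed ejector paddle of the small block dispenser right down, so that the tied block of type pops out of its pocket, and have the other finger standing in the chute so that the block comes to rest against it before it slides off the open end. Grasp and lift nothing and leave the other things on the bench alone. Finish still holding: the paddle kept right down by one finger while the other keeps the block trapped in the chute, out of its pocket.

Things in the scene. Friction and masses are not known exactly. Their poses are not given: they have to be found in the camera images.
- dispenser: Fixed grey base plate 225 x 140 x 8 mm with an aluminium chute. Origin at bench height; x points up the chute (away from the robot at yaw 0), y to the ejector paddle's side, z up. Chute centreline y = 0. The smooth floor slopes 25 deg, 71 mm high at the sill (x = 0.030), 10 mm at the open end (x = -0.101); 49 mm wide between 4 mm walls, 14 mm high. Pocket, 6 mm deep: x 0.030 to 0.080.
- chute_stop (a point): Point on the chute floor on its centreline, 80 mm (level) down from the sill, 33 mm above the bench, straight across from the paddle's middle. A finger standing here, anywhere across the chute, its tip 10 to 20 mm above this point, stops the 23 mm thick block well. Axes as dispenser.
- ejector_top (a point): Centre of the top of the ejector paddle: dark, ribbed, level steel plate 50 mm (along the chute) x 30 mm (across) beside the chute, its centre 53 mm from the chute's centreline. Top 58 mm above the bench when up, 48 mm when right down; the point moves with it. Axes as dispenser.
- ejector (a joint): Paddle travel: 0 up, 0.010 m right down; springs back up when let go. It raises the pocket's floor as far; at about 6 mm the block comes free over the sill and slides down the chute by its weight within about half a second. Takes about 1 N at first, up to about 6 N while lifting the block, about 2.5 N to stay down.
- type_block: Loose tied block of metal type, dark with a pale string round it, 50 mm (along the chute) x 45 x 23 mm thick, about 0.25 kg, in the dispenser's pocket, tilted with the slope. Origin at the centre of its underside, z normal to the slope. In its pocket it is at about x = 0.056 in the dispenser's frame.
- wood_letter: Small wooden letter block 48 x 38 x 25 mm on the bench near the dispenser, to be left alone. Origin under its centre.
- quoin: Small steel wedge 28 x 38 x 17 mm on the bench near the dispenser, to be left alone. Origin under its centre.
- eraser: White eraser 64 x 46 x 22 mm on the bench near the dispenser, to be left alone. Origin under its centre.
- spacing_block: Wooden bar 101 x 27 x 16 mm on the bench, to be left alone. Origin under its centre.
- ink_pad: Black ink pad 119 x 140 x 21 mm, to be left alone. Origin under its centre.
- quoin_key: T-shaped steel key 61 x 111 x 12 mm, to be left alone. Origin under its centre.
- sorts_box: Small wooden box 80 x 105 x 32 mm, to be left alone. Origin under its centre.
Not all that is in view belongs to the job. What is shaped like the type_block but orange is not meant.

How it is judged:
By the outcome, as a careful person would: the job done as asked, in the order asked, and still so for the second after the job is handed in, while the arm keeps its last pose, push and grip.
It also fails if it takes over 32 s, if anything falls off the work surface, if the arm or the gripper's body presses on something with over 40 N, if the wrist force passes 120 N, or if a joint passes its speed limit or range.

## Working session

There is one attempt and no reset: what is moved stays moved. The work goes in short steps, Python scripts to look and compute and a tool call to move; the robot and the scene stay as the last step left them, time stands still between calls to the robot, and variables do not carry over. Pictures are saved under pics/ and viewed, at most 10 in all, crops included, and the job is handed in when it is done.

Besides the shell and the picture viewer there is one more tool, called as name(argument=value, ...), one argument or row to a line, values as JSON. arm_command: Moves the arm, as the interface text tells. Its arguments: {"type":"object","properties":{"series":{"type":"array"},"grip_force":{"type":"number"}},"required":["series"]}

```bash
mkdir -p pics; python3 - <<'E'
from plant import read_state, cams, bot
import cv2,numpy as np
s=read_state();print({k:np.round(v,3).tolist() for k,v in s.items()},bot.hold_point_z)
for n in("top","side"):
    c=cams.capture(n);cv2.imwrite(f"pics/{n}0.png",c["frame"][...,::-1]);np.savez(f"{n}0.npz",**c)
    print(n,c["K"].tolist(),c["position"],np.round(c["attitude"],3).tolist())
E
```

```text
{'t': 0.0, 'joints': [-1.011, 0.386, 0.007, -0.001, -1.194, -0.259], 'joint_velocities': [-0.001, 0.0, -0.002, -0.001, -0.002, 0.001], 'joint_efforts': [0.001, -39.067, 18.74, 4.22, 0.011, -0.0], 'tool_pos': [0.185, -0.597, 0.291], 'eef_rot': [[-0.955, -0.296, -0.001], [-0.296, 0.955, 0.002], [0.0, 0.002, -1.0]], 'ft_force': [-0.008, 0.061, 0.098], 'ft_torque': [0.053, 0.021, 0.007], 'grip_force': 0.0, 'finger_gap': 0.087} 0.051
top [[526.9508383619693, 0.0, 287.52576115853924], [0.0, 526.9508383619693, 208.5790273282729], [0.0, 0.0, 1.0]] [0.29137164 0.04392212 1.42504815] [[0.026, -0.983, 0.181], [-0.999, -0.03, -0.019], [0.024, -0.181, -0.983]]
side [[424.2284315085968, 0.0, 282.0357934378385], [0.0, 424.2284315085968, 216.8328747797662], [0.0, 0.0, 1.0]] [0.31760538 1.04248915 0.7447588 ] [[-0.98, -0.091, 0.174], [-0.196, 0.527, -0.827], [-0.017, -0.845, -0.534]]
```

View pics/top0.png

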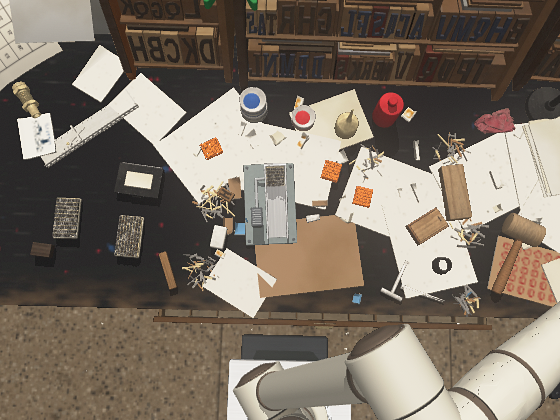

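View pics/side0.png

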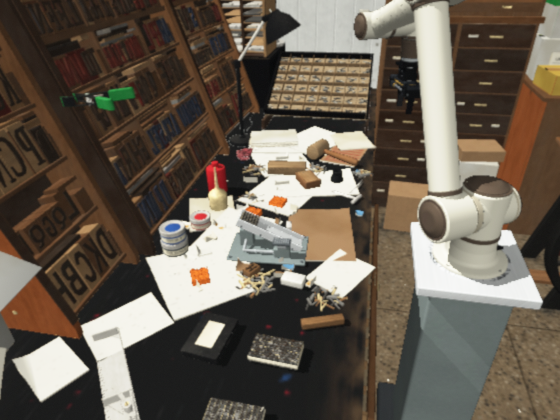

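The top view shows the grey dispenser at about (270,203), with the dark type block in its upper end at (277,175) and the paddle at (256,218). The three orange blocks, at (210,148), (331,170) and (364,196), are decoys. I'll confirm that in an enlarged crop.

```bash
python3 - <<'E'
import cv2,numpy as np
f=np.load("top0.npz")["frame"][...,::-1]
cv2.imwrite("pics/c0.png",cv2.resize(f[150:260,200:340],None,fx=5.4,fy=5.4,interpolation=cv2.INTER_CUBIC))
E
```

```text
(no output)
```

View pics/c0.png

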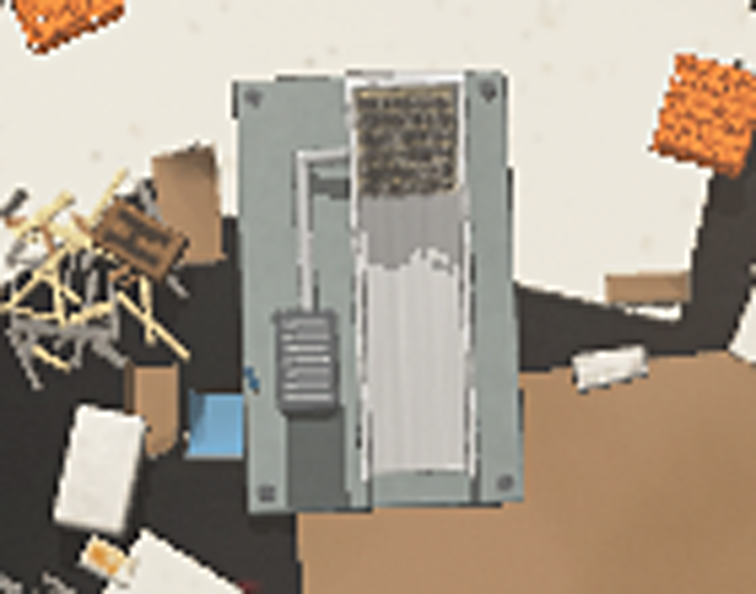

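The crop shows the plate corners at crop pixels (234,80), (505,72), (522,500) and (250,512). The paddle top spans (275,312) to (338,410), the dark tied block is in the pocket at (407,140), and the chute's open end is at y≈472. That makes the dark block the type_block; the orange ones are outside the dispenser.

```bash
cat > h.py <<'E'
import numpy as np
def ray(c,u,v,z):
    d=c["attitude"]@np.linalg.inv(c["K"])@np.array([u,v,1.]);p=c["position"]
    return p+d*(z-p[2])/d[2]
def proj(c,P):
    q=c["K"]@(c["attitude"].T@(np.asarray(P)-c["position"]));return q[:2]/q[2]
E
python3 - <<'E'
from h import *
c=dict(np.load("top0.npz"))
f=lambda x,y,z:ray(c,200+(x+.5)/5.4-.5,150+(y+.5)/5.4-.5,z)
pl=np.array([f(*p,.008) for p in[(234,80),(505,72),(522,500),(250,512)]]);print(np.round(pl,4),pl.mean(0))
e=[pl[0]-pl[3],pl[1]-pl[2]];print([(np.linalg.norm(a),np.arctan2(a[1],a[0])) for a in e])
e=[pl[0]-pl[1],pl[3]-pl[2]];print([(np.linalg.norm(a),np.arctan2(-a[0],a[1])) for a in e])
pd=np.array([f(*p,.058) for p in[(275,312),(335,310),(338,410),(280,412)]]);print(np.round(pd,4),pd.mean(0))
m=pd.mean(0)
th=np.mean([np.arctan2(a[1],a[0]) for a in [pl[0]-pl[3],pl[1]-pl[2]]]+[np.arctan2(-a[0],a[1]) for a in e]);R=np.array([[np.cos(th),-np.sin(th)],[np.sin(th),np.cos(th)]])
print("yaw",th,"origin via paddle",m[:2]-R@[-.05,.053])
print("open end",f(418,470,.010), "rel", R.T@(f(418,470,.010)[:2]-(m[:2]-R@[-.05,.053])))
for q in [(362,470,.024),(474,470,.024),(347,75,.1),(465,75,.1)]: print(q,R.T@(f(*q)[:2]-(m[:2]-R@[-.05,.053])))
for P in [(-.075,.068,.058),(-.025,.068,.058),(-.025,.038,.058),(-.075,.038,.058)]:
  w=(m[:2]-R@[-.05,.053])+R@P[:2]; print(proj(c,[*w,P[2]])*5.4-np.array([200,150])*5.4)
E
```

```text
[[ 0.6735  0.1434  0.008 ]
 [ 0.6822  0.0044  0.008 ]
 [ 0.4611 -0.0094  0.008 ]
 [ 0.4512  0.1263  0.008 ]] [0.56699613 0.06619847 0.008     ]
[(np.float64(0.2229517688412586), np.float64(0.0767303125983085)), (np.float64(0.221562066532164), np.float64(0.06221992860960851))]
[(np.float64(0.1392935608553729), np.float64(0.06274094283766996)), (np.float64(0.1360661470947526), np.float64(0.07279443302730211))]
[[0.5438 0.1152 0.058 ]
 [0.5457 0.086  0.058 ]
 [0.4964 0.0828 0.058 ]
 [0.4946 0.1109 0.058 ]] [0.52014545 0.09869579 0.058     ]
yaw 0.06862140426822226 origin via paddle [0.57366186 0.0492489 ]
open end [0.47445097 0.04312604 0.01      ] rel [-0.09939722  0.0006942 ]
(362, 470, 0.024) [-0.10009899  0.02854335]
(474, 470, 0.024) [-0.10230954 -0.02691721]
(347, 75, 0.1) [0.08136115 0.02811837]
(465, 75, 0.1) [ 0.07929827 -0.02857168]
[275.51143805 410.64060484]
[272.38944282 309.33282244]
[333.88527621 307.01008136]
[337.40523216 408.23376521]
```

arm_command(
  series=[
    [0.3, [-20, 20, 0], 0],
    [0.56, [-45, 47, 0], 0],
    [0.56, [-75, 78, 0], 0],
    [0.56, [-105, 109, 0], 0],
    [0.56, [-137, 142, 0], 0],
    [0.56, [-170, 176, 0], 0],
    [0.56, [-200, 207, 0], 0],
    [0.56, [-230, 238, 0], 0],
    [0.56, [-250, 259, 0], 0],
    [0.56, [-260, 270, 0], 0],
  ],
)

```text
t: 1.1
tool_pos: [0.354, -0.26, 0.2922]
eef_rot: [[-0.954, -0.299, 0.0], [-0.299, 0.954, 0.0], [-0.0, 0.0, -1.0]]
ft_force: [0.2, -0.8, -0.5]
finger_gap: 0.0385
grip_force: 0.0
```

arm_command(
  series=[
    [0.56, [-20, 20, 0], 0],
    [0.56, [-45, 47, 0], 0],
    [0.56, [-75, 78, 0], 0],
    [0.56, [-105, 109, 0], 0],
    [0.56, [-137, 142, 0], 0.04],
    [0.56, [-170, 176, 0], 0.1],
    [0.56, [-200, 207, 20], 0.16],
    [0.56, [-230, 238, 40], 0.21],
    [0.56, [-250, 259, 55], 0.231],
    [0.56, [-260, 269, 60], 0.231],
  ],
)

```text
t: 2.1
tool_pos: [0.5221, 0.0738, 0.2299]
eef_rot: [[-0.997, -0.072, -0.004], [-0.072, 0.997, -0.001], [0.004, -0.001, -1.0]]
ft_force: [0.2, 0.1, 0.1]
finger_gap: 0.0381
grip_force: 0.0
```

arm_command(
  series=[
    [0.56, [0, 0, 0], 0],
    [0.56, [0, 0, 0], 0],
  ],
)

```text
t: 2.3
tool_pos: [0.5219, 0.0715, 0.2324]
eef_rot: [[-0.998, -0.07, -0.0], [-0.07, 0.998, -0.0], [0.0, -0.0, -1.0]]
ft_force: [-0.2, -0.8, 0.4]
finger_gap: 0.0382
grip_force: 0.0
```

```bash
cat > look.py <<'E'
from plant import read_state, cams
from h import *
import cv2,sys
tag=sys.argv[1]; s=read_state(); T,R=np.array(s["tool_pos"]),np.array(s["eef_rot"])
print(s["t"],np.round(T,4),np.round(R,3).tolist(),s["finger_gap"],np.round(s["ft_force"],2))
th=.069;D=np.array([[np.cos(th),-np.sin(th),0],[np.sin(th),np.cos(th),0],[0,0,1]]);o=np.array([.5737,.0492,0])
for k in(1,-1):
    print("tip disp frame",np.round(D.T@(T+R@[0,k*(s["finger_gap"]/2+.0075),.07]-o),4))
print("yaw",np.arctan2(-R[0,1],R[1,1]),"want tool delta",np.round(R.T@(o+D@[-.05,.0265,.2]-T),4))
ims=[]
for n,r in(("top",.07),("side",.16),("wrist",None)):
    c=cams.capture(n);f=c["frame"][...,::-1].copy();np.savez(f"{n}{tag}.npz",**c)
    for P in[(-.075,.068,.058),(-.025,.068,.058),(-.025,.038,.058),(-.075,.038,.058),(-.05,0,.033),(.03,.0245,.071),(.03,-.0245,.071)]:
        q=proj(c,o+D@P)
        if n=="wrist" and abs(q).max()<2000: cv2.circle(f,tuple(int(v) for v in q),2,(0,0,255),-1)
    if n=="top": f=f[150:260,200:340]
    if n=="side": f=f[170:280,210:350]
    ims.append(cv2.resize(f,(400,300) if n=="wrist" else (400,300),interpolation=cv2.INTER_CUBIC))
cv2.imwrite(f"pics/look{tag}.png",np.vstack([np.hstack(ims[:2]),np.hstack([ims[2],0*ims[2]])]))
E
python3 look.py 1
```

```text
2.3 [0.5219 0.0715 0.2324] [[-0.998, -0.07, -0.0], [-0.07, 0.998, -0.0], [0.0, -0.0, -1.0]] 0.03818418369889067 [-0.17 -0.79  0.43]
tip disp frame [-0.0502  0.0524  0.1624]
tip disp frame [-0.0501 -0.0008  0.1624]
yaw 0.06992560448949978 want tool delta [-0.0001  0.0007  0.0324]
```

View pics/look1.png

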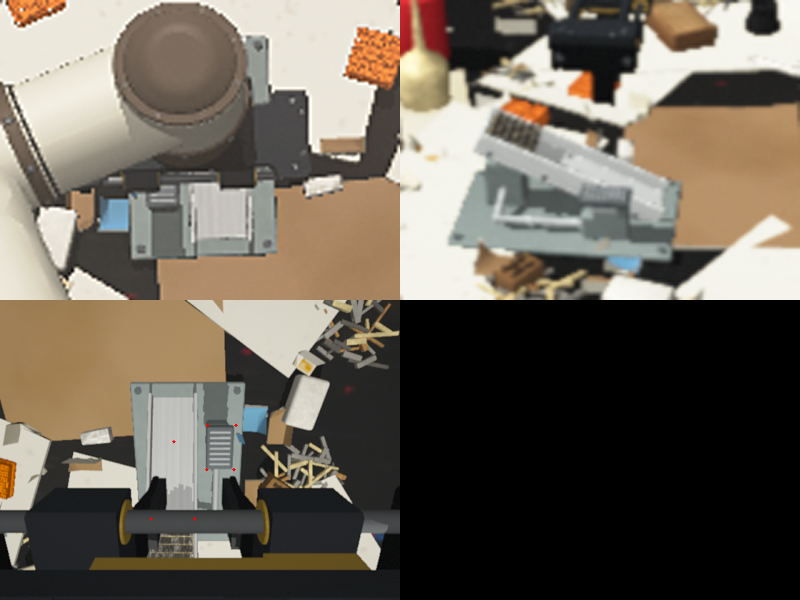

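The wrist overlay puts the paddle corners at (207–236, 425–470), right on the real paddle, so the localisation is good. The fingers are still clear above it, so I'll descend.

arm_command(
  series=[
    [0.56, [0, 0.5, 25], 0],
    [0.56, [0, 0.5, 55], 0],
    [0.56, [0, 0.5, 80], 0],
    [0.56, [0, 0.5, 92], 0],
    [0.56, [0, 0.5, 95], 0],
    [0.56, [0, 0.5, 95], 0],
  ],
)

```text
t: 3.05
tool_pos: [0.5226, 0.0722, 0.1379]
eef_rot: [[-0.998, -0.07, 0.001], [-0.07, 0.998, 0.0], [-0.001, 0.0, -1.0]]
ft_force: [0.2, -0.7, -0.0]
finger_gap: 0.0385
grip_force: 0.0
```

```bash
python3 look.py 2
```

```text
3.05 [0.5226 0.0722 0.1379] [[-0.998, -0.07, 0.001], [-0.07, 0.998, 0.0], [-0.001, 0.0, -1.0]] 0.038454632370850374 [ 0.22 -0.67 -0.  ]
tip disp frame [-0.0494  0.0533  0.0679]
tip disp frame [-0.0493 -0.0002  0.0679]
yaw 0.06959537468959998 want tool delta [ 0.0005 -0.     -0.0621]
```

View pics/look2.png

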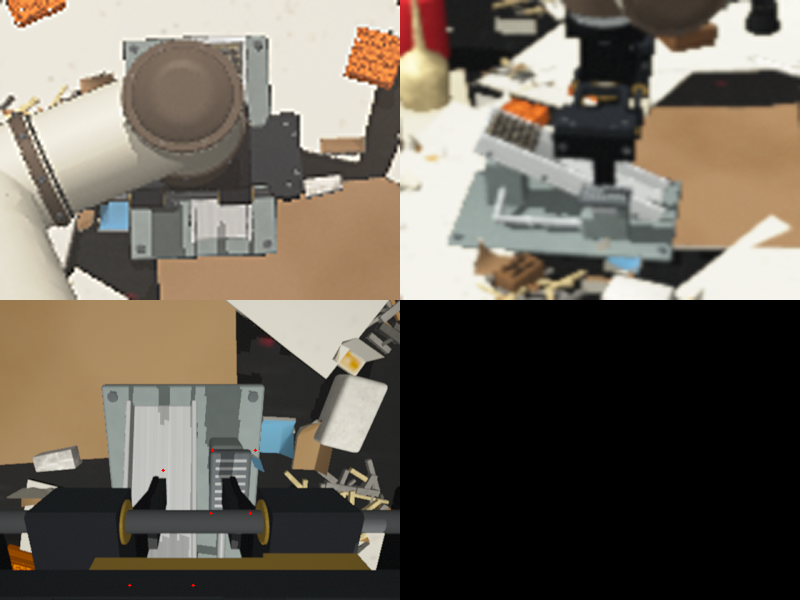

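In the wrist view one finger is over the ribbed paddle at about (232,490) and the other over the chute at (158,490). The side view shows both still above. I'll press now.

arm_command(
  series=[
    [0.56, [0, 0, 4], 0],
    [0.56, [0, 0, 8], 0],
    [0.56, [0, 0, 11], 0],
    [0.56, [0, 0, 13], 0],
    [0.56, [0, 0, 15], 0],
    [0.56, [0, 0, 17], 0],
    [0.56, [0, 0, 19], 0],
    [0.56, [0, 0, 20], 0],
    [0.56, [0, 0, 21], 0],
    [0.56, [0, 0, 21], 0],
  ],
)

```text
t: 4.2
tool_pos: [0.5222, 0.0725, 0.1179]
eef_rot: [[-0.998, -0.07, 0.001], [-0.07, 0.998, -0.0], [-0.001, -0.0, -1.0]]
ft_force: [-4.9, 0.4, 14.5]
finger_gap: 0.0387
grip_force: 8.1
```

arm_command(
  series=[
    [0.56, [0, 0, 0], 0],
    [0.56, [0, 0, 0], 0],
    [0.56, [0, 0, 0], 0],
    [0.56, [0, 0, 0], 0],
    [0.56, [0, 0, 0], 0],
  ],
)

```text
t: 4.7
tool_pos: [0.5222, 0.0725, 0.1179]
eef_rot: [[-0.998, -0.07, 0.001], [-0.07, 0.998, 0.0], [-0.001, 0.0, -1.0]]
ft_force: [-5.1, 0.9, 15.0]
finger_gap: 0.0383
grip_force: 8.0
```

```bash
python3 look.py 3
```

```text
4.7 [0.5222 0.0725 0.1179] [[-0.998, -0.07, 0.001], [-0.07, 0.998, 0.0], [-0.001, 0.0, -1.0]] 0.03828853133970772 [-5.11  0.91 15.03]
tip disp frame [-0.0497  0.0535  0.0479]
tip disp frame [-0.0496  0.0002  0.0479]
yaw 0.07035914836200659 want tool delta [ 0.0002 -0.0003 -0.0821]
```

View pics/look3.png

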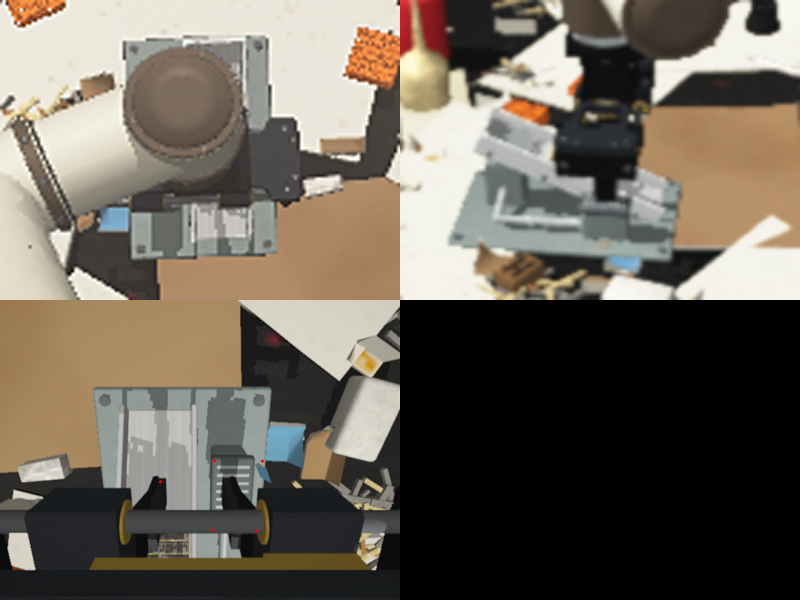

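The side view shows the pocket empty, and the wrist view shows the block just uphill of the chute finger at about (172,545), with the chute below it empty. The paddle reads right down, with the tip at 47.9 mm and 15 N. I'll take one enlarged check before handing in.

```bash
python3 - <<'E'
import cv2,numpy as np
a=np.load("side3.npz")["frame"][195:270,230:330,::-1];b=np.load("wrist3.npz")["frame"][220:380,120:400,::-1]
cv2.imwrite("pics/z3.png",np.hstack([cv2.resize(a,(400,300),interpolation=cv2.INTER_CUBIC),cv2.resize(b,(400,300))]))
E
```

```text
(no output)
```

View pics/z3.png

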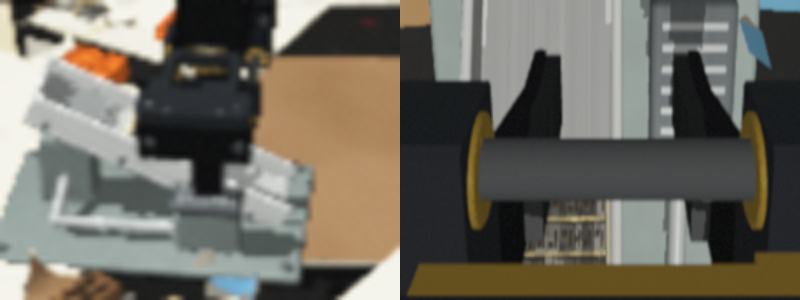

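The enlarged view shows the pocket empty at (60,95). The dark block with its string lies in the chute directly uphill of the chute finger, at about (570,235), and the other finger is on the paddle. I'm handing the job in.

```bash
python3 -c "
from plant import workorder
print(workorder.job_done())"
```

```text
the job is handed in; nothing more can be done
None
```

I handed the job in at about 5 s on the robot's clock: one finger holds the paddle right down (tip at 48 mm, about 15 N), and the other traps the type block in the chute, out of its pocket; the hand-in returned no verdict.

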